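# Pack the ferrite beads into the field case

### The arm

A 6-joint arm with a two-finger parallel gripper is mounted at the origin on the work surface. World frame = base frame: x ahead of the robot, y to its left, z up, the work surface at z = 0. Lengths are in m, angles in degrees, forces in N, time in s.
With the tool pointing down it reaches from about 0.325 to 0.85 m from the base axis. Payload 15.5 kg.
Tool frame: the origin (TCP) lies midway between the tips of the shut fingers; the grasp point (between the pads) lies 19 mm behind it; z points along the fingers, y is the line along which they close (so a half turn about z gives the same grasp; the last joint's range is limited). The gripper opens to 91 mm and grips with 3 to 60 N. Pads are 32 mm wide; open, the fingers measure 118 mm over their backs; the gripper's body (76 mm by 178 mm) begins 60 mm behind the grasp point.
Start: joints at [-69.471, 28.281, 77.091, -0, 74.628, -5.472], TCP at [0.274, -0.562, 0.214] pointing down, gripper open.
Joint ranges: [-166.48, 166.48], [-47.26, 123.95], [12.59, 153.08], [-70.14, 250.14], [6.76, 159.57], [-176.63, 176.63]. Speed limits (degrees/s): [108.29, 108.29, 147.25, 172.46, 172.46, 172.46].

### API

Orientations are given as a 3x3 rotation matrix whose columns are the frame's x, y, z axes.
In Python, from bench import ctrl gives the robot as it stands. The module is installed in compiled form; this text tells all that it offers. Calls block until the motion is done:
- ctrl.goto(position, orientation): joint-space move of the TCP to a pose.
- ctrl.move_l(position, vel=0.15, ori=None, contact_N=None): straight line of the TCP; ori=None keeps the orientation; vel is the mean speed in m/s. With contact_N (N) it stops when the force on the tool has changed by that much, and returns True; else False.
- ctrl.movej(angles): joint-space move.
- ctrl.command_gripper(opening): opening from 0.0 (shut) to 1.0 (fully open); the grip force is fixed at half the most; returns when the fingers have stopped.
- ctrl.sleep(seconds).
- ctrl.ik(position, orientation): joint angles nearest the present ones, or None.
- ctrl.read_camera(name): name is "scene" or "top"; returns the picture (480x640x3 uint8, blue, green, red); there is no depth.
- ctrl.camera_params(name): a dict with "fx", "fy", "cx", "cy" (pixels), "pose" (4x4, takes a point from camera to world coordinates). Camera axes: x right, y up, looking along -z (the intrinsics and any distortion apply to the point x, -y, -z); pixel columns grow to the right and rows downward; lengths in m; the calibration is good to about 2 mm. A picture is of the moment at which its call begins. camera_params takes no time and is no camera call.
A pose or a line that the arm cannot do raises ctrl.MotionError and nothing moves.
- ctrl.sign_off(): hands the job in; it is judged then, once.
Readings, each from a call of its own:
- ctrl.current_t(): time.
- ctrl.current_q(): joint angles.
- ctrl.current_dq(): joint speeds.
- ctrl.current_effort(): joint torques, N m.
- ctrl.current_tool_pos(): TCP position.
- ctrl.current_eef_rot(): TCP orientation.
- ctrl.current_contact_force(): force on the tool from outside, world axes, zero at the start.
- ctrl.current_wrist_torque(): the same for the moment, N m.
- ctrl.current_grip_width(): opening from 0.0 (shut) to 1.0 (fully open).
- ctrl.current_grasp_force(): force on a finger pad.
Only numpy, scipy, OpenCV 4.12 (cv2) and the standard library are available. Lean on these libraries where they do the work, as an engineer would, in place of code of your own. Each camera call takes 0.05 s, during which the arm holds its last target. There are 200 camera calls.

### The job

Pack the choke kit for the portable station: with the scoop, move every ferrite bead out of the white parts tray into the open aluminium case. Do not touch the beads in the tray with the fingers; only a bead spilt outside the tray may be picked up by hand. Swing the case's lid fully shut and turn the knurled thumbscrew clockwise until it seats, stopping when the resistance rises rather than forcing it; leave the scoop standing flat on its pan on the rubber mat, and the mug, the handheld radio and the screwdriver where they were.

Things in the scene. Friction and masses are not known exactly. Their poses are not given: they have to be found in the camera images.
- tray: Fixed open white plastic tray. Origin: underside, below the middle of its flat floor. Floor top z = 3 mm, flat for x = -97.5 to 97.5, clear width 80 (y = -40 to 40) between upright side walls 3 thick, tops at z = 33. Both ends are 50 degree ramps to scoop against, from the floor at x = -97.5 and 97.5 up to z = 33 at x = -122.5 and 122.5. The beads start on the -x half, nearer the robot.
- mat: Fixed thin black rubber mat, 140 (x) by 120 (y), 3 thick; origin at the centre of its underside. The scoop stands on it at the start, and belongs back on it.
- scoop: Loose aluminium scoop, 0.12 kg. Origin: centre of its flat pan's underside. Pan 80 long (x = -40 to 40), 68 wide (64 inside), floor 1.5 thick, walls 2, open at the nose (-x end), side walls 20 high, back wall (x = 40) 28 high. A black upright flat handle stands at the back: x = 39 to 49 (10 thick), 28 wide along y, z = 32 to 112; grip it from above with the fingers closing along its x or y.
- bead0: Ferrite bead, a dark grey cylinder 16.2 in diameter and 14.3 long with a 7 bore, 11 g; origin at its centre. Lies or stands in the tray. Some beads are absent (7 to 12 are there).
- bead1: Ferrite bead, a dark grey cylinder 16.2 in diameter and 14.3 long with a 7 bore, 11 g; origin at its centre. Lies or stands in the tray. Some beads are absent (7 to 12 are there).
- bead2: Ferrite bead, a dark grey cylinder 16.2 in diameter and 14.3 long with a 7 bore, 11 g; origin at its centre. Lies or stands in the tray. Some beads are absent (7 to 12 are there).
- bead3: Ferrite bead, a dark grey cylinder 16.2 in diameter and 14.3 long with a 7 bore, 11 g; origin at its centre. Lies or stands in the tray. Some beads are absent (7 to 12 are there).
- bead4: Ferrite bead, a dark grey cylinder 16.2 in diameter and 14.3 long with a 7 bore, 11 g; origin at its centre. Lies or stands in the tray. Some beads are absent (7 to 12 are there).
- bead5: Ferrite bead, a dark grey cylinder 16.2 in diameter and 14.3 long with a 7 bore, 11 g; origin at its centre. Lies or stands in the tray. Some beads are absent (7 to 12 are there).
- bead6: Ferrite bead, a dark grey cylinder 16.2 in diameter and 14.3 long with a 7 bore, 11 g; origin at its centre. Lies or stands in the tray. Some beads are absent (7 to 12 are there).
- bead7: Ferrite bead, a dark grey cylinder 16.2 in diameter and 14.3 long with a 7 bore, 11 g; origin at its centre. Lies or stands in the tray. Some beads are absent (7 to 12 are there).
- bead8: Ferrite bead, a dark grey cylinder 16.2 in diameter and 14.3 long with a 7 bore, 11 g; origin at its centre. Lies or stands in the tray. Some beads are absent (7 to 12 are there).
- bead9: Ferrite bead, a dark grey cylinder 16.2 in diameter and 14.3 long with a 7 bore, 11 g; origin at its centre. Lies or stands in the tray. Some beads are absent (7 to 12 are there).
- bead10: Ferrite bead, a dark grey cylinder 16.2 in diameter and 14.3 long with a 7 bore, 11 g; origin at its centre. Lies or stands in the tray. Some beads are absent (7 to 12 are there).
- bead11: Ferrite bead, a dark grey cylinder 16.2 in diameter and 14.3 long with a 7 bore, 11 g; origin at its centre. Lies or stands in the tray. Some beads are absent (7 to 12 are there).
- case: Fixed aluminium case, 110 (x) by 150 (y) outside, 55 high, walls 4 thick, floor top at z = 4 mm, open on top under a hinged lid. Origin: centre of its underside; front faces -x, towards the robot; the hinge axis runs along y at x = 55, z = 55.5. A solid ear, 26 by 30, stands out from the front wall at y = 0, level with the rim.
- lid (a joint): Lid angle in rad: 0 = fully shut on the rim; 1.6 to 1.9 at the start (standing open, leaning back to +x), at most 1.95. The hinge is stiff: the lid stays where it is left and takes 1 to 2.5 N at its free edge to swing. A flat plate, 110 long from hinge to free edge, 150 wide, 4 thick.
- lid_edge (a point): Middle of the lid's free edge, on its outer face (the top when shut, the side away from the robot when open). Its frame turns with the lid: -x along the lid from hinge to free edge, z out of the outer face. A tab 30 wide carries on 27 beyond it, over the ear, and bears the thumbscrew; push the lid beside the tab.
- screw (a joint): Turning angle of the captive thumbscrew in rad, growing as it is turned clockwise (seen from above, lid shut). It runs easily (0.03 N m) from 1.8 to 3.6 at the start until it seats at 6.0, where it stops.
- strain (a joint): How far, in rad, the knurled head is wound on past the screw's own angle, against the sprung lock coupling under it: about 0 while the screw runs free; once it has seated, the resisting torque rises by 1.2 N m per rad of this. Beyond 0.5 the screw has been forced. It springs back when let go.
- screw_head (a point): Centre of the top face of the thumbscrew's knurled steel head, on its axis; z points out along the axis (up when the lid is shut). The head is 28 in diameter and 16 high, standing 2 above the lid's tab; when the lid is shut its top is 77 above the table. It can be gripped from above in any direction.
- mug: White mug, 76 wide, 90 high; a bystander, leave it alone. Origin: centre of its underside.
- handheld: Black handheld radio lying on its back, 110 by 56 by 30 with a stub antenna; a bystander, leave it alone. Origin: centre of its underside.
- driver: Screwdriver lying on the table; a bystander, leave it alone. Origin near its middle.
Things that resemble listed ones, but are neither listed nor needed, are in the scene too. Leave any blue or turquoise look-alike of the scoop alone.

How it is judged:
By the outcome, as a careful person would: the job done as asked, in the order asked, and still so for the second after the job is handed in, with the robot touching nothing.
Of bead0, bead1, bead2, bead3, bead5, bead6, bead7, bead9, bead10, bead11 only 5 to 10 are there at a start; the rules pass over those that are not, and their reading is None.
At some moment in a run one of scoop, bead0, bead3, bead6, bead9 may be knocked a few centimetres aside while the robot is not near it.
Once in a run the grip may slacken for a moment while it holds something.
It also fails if it takes over 210 s, if anything falls off the work surface, if the arm or the gripper's body presses on something with over 40 N, if the wrist force passes 120 N, or if a joint passes its speed limit or range.

## Working session

There is one attempt and no reset: what is moved stays moved. The work goes in short steps, each a Python script; the robot and the scene stay as the last script left them, time stands still between calls to the robot, and variables do not carry over. Pictures are saved under pics/ and viewed, at most 14 in all, crops included, and the job is handed in when it is done.

```bash
mkdir -p pics
python3 - <<'E'
from bench import ctrl
import cv2,numpy as np
np.set_printoptions(precision=4,suppress=True)
for n in ("scene","top"):
    im=ctrl.read_camera(n); cv2.imwrite(f"pics/{n}0.png",im)
    p=ctrl.camera_params(n); print(n,p)
print(ctrl.current_t(),ctrl.current_eef_rot())
E
```

```text
scene {'fx': 514.890619731737, 'fy': 514.890619731737, 'cx': 315.29764646988906, 'cy': 239.75000782578113, 'pose': array([[ 0.8807, -0.3587,  0.3093,  0.9517],
       [ 0.4736,  0.6581, -0.5854, -0.6519],
       [ 0.0065,  0.662 ,  0.7495,  0.942 ],
       [ 0.    ,  0.    ,  0.    ,  1.    ]])}
top {'fx': 452.24420389972346, 'fy': 452.24420389972346, 'cx': 323.6933749522067, 'cy': 233.29029671684899, 'pose': array([[-0.017 ,  0.9975, -0.068 ,  0.5081],
       [-0.9997, -0.018 , -0.0143, -0.0022],
       [-0.0155,  0.0677,  0.9976,  1.1199],
       [ 0.    ,  0.    ,  0.    ,  1.    ]])}
0.1 [[ 0.8988  0.4384 -0.0004]
 [ 0.4384 -0.8988  0.001 ]
 [ 0.0001 -0.001  -1.    ]]
```

View pics/scene0.png

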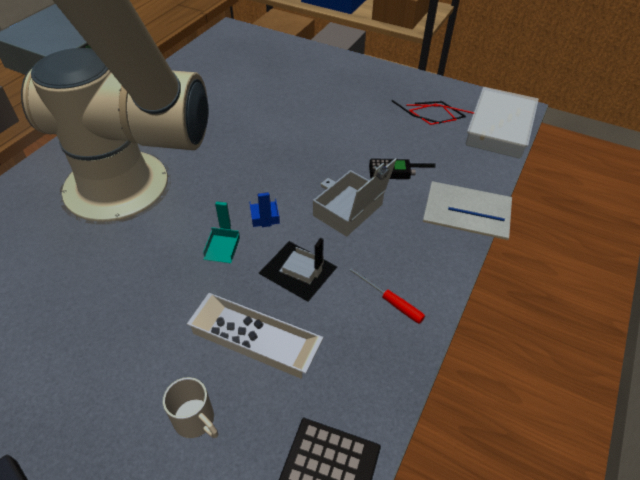

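View pics/top0.png

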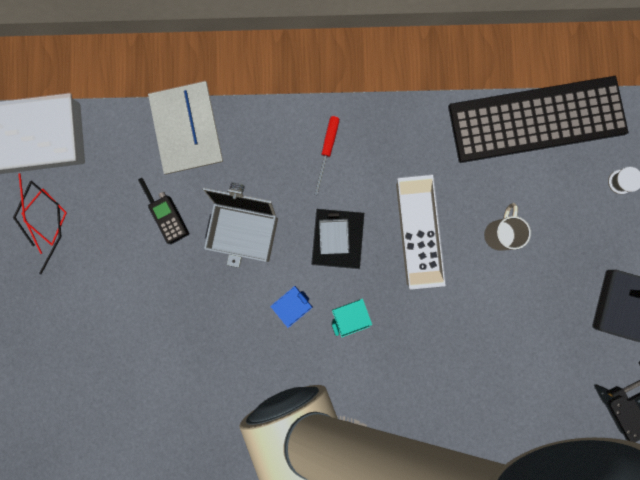

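The top view shows an aluminium scoop on the black mat at about (334,237), and look-alikes in blue (292,306) and turquoise (352,318). The one on the mat fits the description. The tray with about 10 beads is at (421,232). The case is at (240,232), with its lid at (238,201) and the radio at (168,218) nearby. I'll enlarge this to confirm and measure.

```bash
cat > h.py <<'E'
import cv2,numpy as np
np.set_printoptions(precision=4,suppress=True)
from bench import ctrl
def ray(cam,u,v):
    p=ctrl.camera_params(cam);P=p["pose"]
    d=P[:3,:3]@np.array([(u-p["cx"])/p["fx"],-(v-p["cy"])/p["fy"],-1.]);return P[:3,3],d
def plane(cam,u,v,z):
    o,d=ray(cam,u,v);return o+d*(z-o[2])/d[2]
def proj(cam,X):
    p=ctrl.camera_params(cam);P=p["pose"];c=P[:3,:3].T@(np.asarray(X)-P[:3,3])
    return np.array([p["cx"]+p["fx"]*c[0]/-c[2],p["cy"]+p["fy"]*c[1]/c[2]])
def crop(cam,name,u0,u1,v0,v1,s):
    im=ctrl.read_camera(cam);cv2.imwrite(name,cv2.resize(im[v0:v1,u0:u1],None,fx=s,fy=s,interpolation=cv2.INTER_CUBIC));return im
E
python3 - <<'E'
import cv2,numpy as np
from h import *
im=cv2.imread("pics/top0.png")
c=im[170:300,195:455];cv2.imwrite("pics/c1.png",cv2.resize(c,None,fx=3,fy=3,interpolation=cv2.INTER_CUBIC))
im=cv2.imread("pics/scene0.png")
c=im[150:350,180:420];cv2.imwrite("pics/c2.png",cv2.resize(c,None,fx=3,fy=3,interpolation=cv2.INTER_CUBIC))
E
```

```text
(no output)
```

View pics/c1.png

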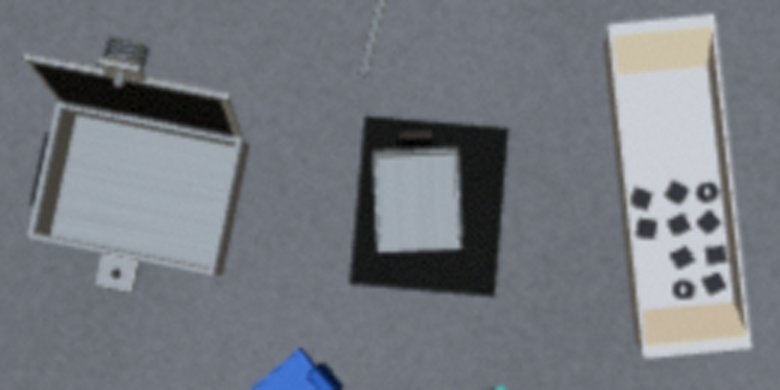

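View pics/c2.png

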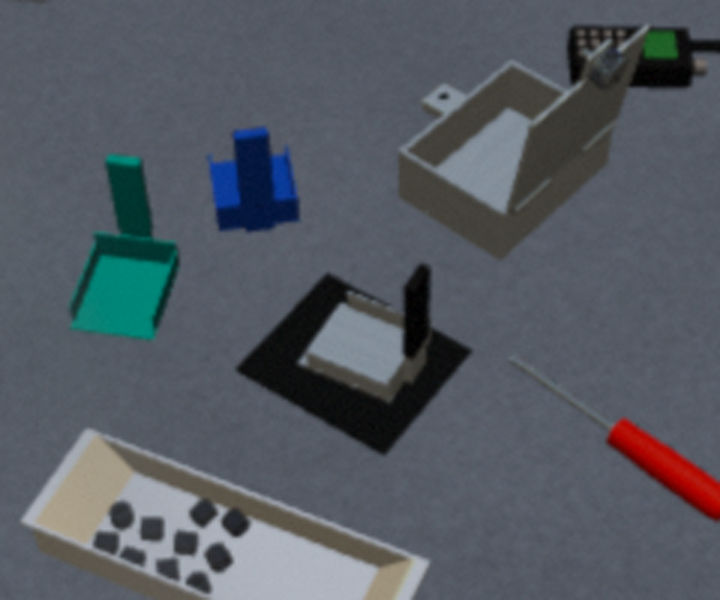

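Crop c1 confirms the plain aluminium pan on the mat, with its nose at crop row 250 and handle top at (415,134). It shows 10 beads and the case ear at (116,273). The turquoise and blue scoops are look-alikes and stay put. Next I'll measure poses.

```bash
cat > m.py <<'E'
from h import *
im=cv2.imread("pics/top0.png");hsv=cv2.cvtColor(im,cv2.COLOR_BGR2HSV)
def corners(mask,z,roi,eps=None):
    u0,u1,v0,v1=roi;m=np.zeros(mask.shape,np.uint8);m[v0:v1,u0:u1]=mask[v0:v1,u0:u1]
    m=cv2.morphologyEx(m,cv2.MORPH_CLOSE,np.ones((3,3)))
    c=max(cv2.findContours(m,0,2)[0],key=cv2.contourArea)
    b=cv2.boxPoints(cv2.minAreaRect(c));print("px",b.round(1).tolist())
    return np.array([plane("top",u,v,z)[:2] for u,v in b])
def fit(p):
    c=p.mean(0);e=p-np.roll(p,1,0);L=np.linalg.norm(e,axis=1)
    a=[np.degrees(np.arctan2(x[1],x[0])) for x in e]
    print("centre",c,"sides",L,"ang",np.round(a,1));return c
bright=((hsv[...,2]>140)*255).astype(np.uint8)
print("tray");fit(corners(bright,.033,(390,455,165,300)))
print("scoop");fit(corners(((hsv[...,2]>90)*255).astype(np.uint8),.012,(317,352,215,258)))
print("mat");fit(corners(((hsv[...,2]<50)*255).astype(np.uint8),.003,(305,370,200,275)))
E=lambda u,v,z:plane("top",195+u/3,170+v/3,z)
print("handle top",E(415,134,.115))
print("case rim",*[E(u,v,.055) for u,v in((30,237),(218,273),(243,140),(57,105))],"ear hole",E(116,273,.055))
dark=((hsv[...,2]<90)*255).astype(np.uint8);d=np.zeros_like(dark);d[228:272,403:438]=dark[228:272,403:438]
n,l,s,c=cv2.connectedComponentsWithStats(d)
for i in range(1,n): 
    if s[i,4]>10: print(s[i,4],c[i].round(1),plane("top",*c[i],.013)[:2])
for cxy in((611,54),(606,60)): print("screw head scene",cxy)
E
python3 m.py
```

```text
tray
px [[396.3999938964844, 177.0], [433.29998779296875, 172.89999389648438], [445.8999938964844, 285.79998779296875], [409.0, 289.8999938964844]]
centre [ 0.5838 -0.2206] sides [0.2733 0.0897 0.2732 0.0882] ang [   4.7  -84.7 -175.7   95.4]
scoop
px [[318.6000061035156, 220.1999969482422], [347.29998779296875, 218.8000030517578], [348.8999938964844, 252.60000610351562], [320.20001220703125, 253.89999389648438]]
centre [ 0.5757 -0.0108] sides [0.0832 0.0705 0.0831 0.0702] ang [   1.8  -88.3 -178.5   91.7]
mat
px [[311.79998779296875, 263.70001220703125], [316.5, 208.6999969482422], [363.6000061035156, 212.8000030517578], [358.8999938964844, 267.70001220703125]]
centre [ 0.5716 -0.0205] sides [0.1163 0.1368 0.1173 0.1365] ang [ 84.1  -5.8 -96.  173.8]
handle top [ 0.6179 -0.01    0.115 ]
case rim [0.5485 0.2944 0.055 ] [0.5177 0.1462 0.055 ] [0.6222 0.1255 0.055 ] [0.6528 0.2729 0.055 ] ear hole [0.519  0.2265 0.055 ]
26 [420.3 233.7] [ 0.5784 -0.2224]
26 [408.2 235.7] [ 0.5738 -0.1929]
24 [430.5 243.5] [ 0.5539 -0.2466]
27 [410.  245.8] [ 0.5492 -0.1964]
22 [420.8 244.2] [ 0.5526 -0.2229]
24 [421.9 255.3] [ 0.5254 -0.2248]
23 [433.3 254.5] [ 0.527  -0.2526]
23 [432.6 264. ] [ 0.504 -0.25 ]
18 [422.6 266.1] [ 0.4992 -0.2256]
screw head scene (611, 54)
screw head scene (606, 60)
```

```bash
cat >> h.py <<'E'
from scipy.spatial.transform import Rotation as Ro
GX=np.array([.044,0,.071])
def Rs(yaw,pit): return Ro.from_euler("ZY",[yaw,pit],degrees=True).as_matrix()
def tool(yaw,pit,s=1,along="x"):
    M=np.array([[0,s,0],[s,0,0],[0,0,-1.]]) if along=="x" else np.array([[s,0,0],[0,-s,0],[0,0,-1.]])
    return Rs(yaw,pit)@M
def nose_pose(n,yaw,pit,s=1,along="x"):
    "TCP pose that puts the underside nose-edge middle at n"
    return np.asarray(n)+Rs(yaw,pit)@(GX+[.04,0,0]),tool(yaw,pit,s,along)
E
python3 - <<'E'
from h import *
E=lambda u,v,z:plane("top",195+u/3,170+v/3,z)
f=np.array([E(*p,.003) for p in((617,74),(715,67),(745,303),(641,311))]);print(f,f.mean(0),
 [np.degrees(np.arctan2(d[1],d[0])) for d in(f[1]-f[2],f[0]-f[3],f[0]-f[1])])
for al in "xy":
  for s in(1,-1):
    print(al,s)
    for nm,n,y,p in[("pick",(.536,-.012,.003),2,0),("scoop",(.49,-.23,.005),5,0),("up",(.46,-.23,.04),5,25),("upL",(.46,-.23,.15),5,20)]+[("pour",(.58,.21,.06),yw,-pp) for pp in(45,60) for yw in(-110,-90,-60,-30,-11,20,60,90)]:
        q=ctrl.ik(*nose_pose(n,y,p,s,al)); print(nm,y,p,None if q is None else np.round(q))
E
```

```text
[[ 0.6769 -0.1789  0.003 ]
 [ 0.6812 -0.2599  0.003 ]
 [ 0.4863 -0.2779  0.003 ]
 [ 0.4812 -0.1929  0.003 ]] [ 0.5814 -0.2274  0.003 ] [np.float64(5.258700165781065), np.float64(4.094442085712302), np.float64(93.01688667554347)]
x 1
pick 2 0 [-6. 37. 86. -0. 57. -8.]
scoop 5 0 [-27.  36.  87.  -0.  57. -32.]
up 5 25 [-21.  48.  67. -11.  88. -23.]
upL 5 20 [-22.  38.  66.  -9.  94. -26.]
pour -110 -45 [ 29.  50.  57. -29. 108. 139.]
pour -90 -45 [ 33.  45.  68. -36.  95. 129.]
pour -60 -45 [ 37.  38.  86. -48.  71. 119.]
pour -30 -45 [ 35.  30. 104. -65.  45. 113.]
pour -11 -45 None
pour 20 -45 [  11.   24.  120.  144.   11. -152.]
pour 60 -45 [  -7.   28.  109.   67.   45. -118.]
pour 90 -45 [  -9.   35.   92.   48.   70. -123.]
pour -110 -60 [ 33.  60.  44. -39. 123. 136.]
pour -90 -60 [ 38.  54.  60. -45. 107. 131.]
pour -60 -60 [ 44.  45.  85. -58.  81. 131.]
pour -30 -60 None
pour -11 -60 [ 37.  35. 124. 241.  47. 158.]
pour 20 -60 None
pour 60 -60 [ -18.   36.  117.   86.   58. -148.]
pour 90 -60 [ -17.   42.   93.   57.   80. -137.]
x -1
pick 2 0 [ -6.  37.  86.  -0.  57. 172.
[... 1801 characters left out ...]
 [ -22.   38.   66.   -9.   94. -116.]
pour -110 -45 [ 29.  50.  57. -29. 108.  49.]
pour -90 -45 [ 33.  45.  68. -36.  95.  39.]
pour -60 -45 [ 37.  38.  86. -48.  71.  29.]
pour -30 -45 [ 35.  30. 104. -65.  45.  23.]
pour -11 -45 None
pour 20 -45 [ 11.  24. 120. 144.  11. 118.]
pour 60 -45 [ -7.  28. 109.  67.  45. 152.]
pour 90 -45 [ -9.  35.  92.  48.  70. 147.]
pour -110 -60 [ 33.  60.  44. -39. 123.  46.]
pour -90 -60 [ 38.  54.  60. -45. 107.  41.]
pour -60 -60 [ 44.  45.  85. -58.  81.  41.]
pour -30 -60 None
pour -11 -60 [ 37.  35. 124. 241.  47.  68.]
pour 20 -60 [  8.  36. 136. 167.  52.  92.]
pour 60 -60 [-18.  36. 117.  86.  58. 122.]
pour 90 -60 [-17.  42.  93.  57.  80. 133.]
```

Run:
```python
from h import *
g=cv2.cvtColor(cv2.imread("pics/top0.png"),cv2.COLOR_BGR2GRAY)
for r in (190,205,220,275): print(r,g[r,394:450].tolist())
for c in (410,420,430): print("col",c,g[165:295,c].tolist())
```

```text
190 [116, 114, 105, 90, 116, 185, 195, 193, 193, 192, 193, 192, 193, 194, 193, 193, 193, 193, 194, 192, 193, 194, 193, 193, 193, 191, 192, 194, 193, 193, 194, 193, 192, 192, 194, 191, 170, 114, 95, 137, 167, 133, 114, 113, 115, 113, 113, 114, 117, 115, 117, 116, 114, 114, 114, 114]
205 [113, 115, 116, 115, 98, 94, 141, 193, 206, 206, 206, 206, 207, 206, 206, 205, 203, 205, 206, 205, 205, 206, 206, 205, 205, 206, 205, 207, 206, 205, 205, 204, 205, 205, 205, 204, 204, 199, 143, 97, 100, 174, 166, 128, 114, 115, 117, 115, 112, 115, 115, 117, 116, 116, 122, 119]
220 [114, 114, 116, 113, 116, 108, 91, 103, 185, 205, 206, 205, 206, 205, 205, 206, 205, 205, 205, 206, 206, 205, 205, 205, 206, 205, 206, 206, 206, 205, 206, 207, 207, 206, 206, 205, 206, 208, 205, 185, 122, 91, 115, 180, 145, 116, 113, 115, 114, 113, 114, 116, 113, 113, 111, 110]
275 [111, 109, 112, 114, 111, 112, 112, 116, 114, 112, 110, 102, 90, 115, 185, 189, 186, 185, 186, 185, 185, 185, 187, 185, 186, 185, 186, 185, 184, 184, 185, 185, 186, 185, 185, 186, 185, 187, 185, 185, 185, 186, 185, 185, 185, 185, 182, 147, 117, 178
[... 1266 characters left out ...]
02, 206, 205, 195, 158, 118, 113, 114, 111, 112, 114]
col 430 [113, 114, 112, 112, 114, 113, 115, 113, 121, 142, 186, 202, 206, 204, 197, 194, 192, 191, 190, 190, 191, 186, 187, 186, 180, 170, 170, 176, 184, 196, 198, 198, 200, 201, 201, 202, 203, 203, 205, 204, 204, 205, 205, 207, 206, 206, 205, 205, 205, 205, 205, 205, 205, 207, 206, 206, 206, 206, 205, 204, 207, 205, 205, 206, 203, 179, 91, 106, 166, 155, 92, 74, 132, 198, 191, 137, 81, 60, 58, 54, 57, 70, 119, 181, 204, 204, 192, 141, 107, 115, 119, 131, 150, 179, 202, 205, 186, 121, 68, 68, 92, 124, 160, 197, 204, 203, 194, 186, 186, 184, 185, 185, 186, 185, 184, 184, 185, 188, 200, 205, 207, 199, 169, 122, 114, 116, 115, 115, 115, 115]
```

Run:
```python
import cv2
im=cv2.imread("pics/top0.png")[168:296,390:452]
cv2.imwrite("pics/c3.png",cv2.resize(im,None,fx=4.6,fy=4.6,interpolation=cv2.INTER_NEAREST))
im=cv2.imread("pics/scene0.png")[285:385,180:330]
```

```text
(no output)
```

View pics/c3.png

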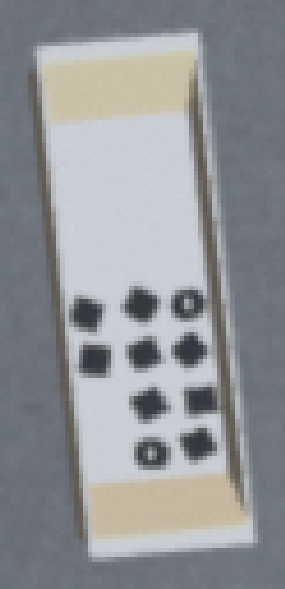

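Crop c3 shows ten beads. Two are by the left (+y) side at (87,313) and (95,358) of the crop, and four lie along the right wall. I'll compute the tray frame from the rim edges.

Run:
```python
from h import *
P=lambda u,v,z:plane("top",u,v,z)
l=[P(400,205,.033),P(407.6,275,.033)];r=[P(437.3,205,.033),P(444.4,275,.033)];fr=[P(432,205,.003),P(433.6,220,.003)]
print(l,r,fr)
a=P(418.6,205,.033);b=P(426,275,.033);d=a-b;yaw=np.degrees(np.arctan2(d[1],d[0]));print("yaw",yaw, [np.degrees(np.arctan2(*(x[0]-x[1])[[1,0]])) for x in(l,r)])
e=[P(420,192.5,.003),P(420,272.5,.003)];print(e,(e[0]+e[1])/2, [P(420,v,.033)[0] for v in(175.7,288.3)])
y=np.radians(yaw);ux=np.array([np.cos(y),np.sin(y)]);uy=np.array([-ux[1],ux[0]])
cx=((e[0]+e[1])/2)[0];m=(a+b)/2;C=m[:2]+ux*(cx-m[0])/ux[0];print("C",C)
for c in[(.5784,-.2224),(.5738,-.1929),(.5539,-.2466),(.5492,-.1964),(.5526,-.2229),(.5254,-.2248),(.527,-.2526),(.504,-.25),(.4992,-.2256)]:
    w=np.array(c)-C;print(w@ux,w@uy)
```

```text
[array([ 0.6473, -0.1719,  0.033 ]), array([ 0.4788, -0.1852,  0.033 ])] [array([ 0.6456, -0.2615,  0.033 ]), array([ 0.4773, -0.2727,  0.033 ])] [array([ 0.6496, -0.2556,  0.003 ]), array([ 0.6122, -0.2583,  0.003 ])]
yaw 4.198547553351756 [np.float64(4.520410908606885), np.float64(3.795483291285665)]
[array([ 0.6814, -0.227 ,  0.003 ]), array([ 0.4836, -0.2208,  0.003 ])] [ 0.5825 -0.2239  0.003 ] [np.float64(0.7177579540382313), np.float64(0.44675044655664475)]
C [ 0.5825 -0.2213]
-0.004153487935045699 -0.0008021856446815621
-0.006581362070530682 0.0289554256032369
-0.030359490653545467 -0.023143524492610704
-0.031371589077618924 0.027265856150083066
-0.029920855796705254 0.0005880494008832951
-0.0571869646065397 0.0006845396608494913
-0.05762657751567653 -0.027157995074517542
-0.08037449960642443 -0.022881075557708238
-0.08337522287615719 0.001804864972449509
```

```bash
cat >> h.py <<'E'
TC=np.array([.5825,-.2213,0]);TY=4.3
def tray(x,y,z): 
    return TC+Ro.from_euler("z",TY,degrees=True).apply([x,y,z])
def L(n,yaw,pit,vel=.1,c=None):
    p,R=nose_pose(n,yaw,pit);return ctrl.move_l(p,vel=vel,ori=R,contact_N=c)
def st(msg=""):
    print(msg,"t",round(ctrl.current_t(),1),"tcp",ctrl.current_tool_pos(),"F",np.round(ctrl.current_contact_force(),1),"w",round(ctrl.current_grip_width(),3),"gf",round(ctrl.current_grasp_force(),1))
E
python3 - <<'E'
from h import *
n=np.array([.5757,-.0108,.003])-.04*np.array([np.cos(np.radians(2)),np.sin(np.radians(2)),0])
n[0]+=.0005
p,R=nose_pose(n,2,0)
ctrl.goto(p+[0,0,.15],R)
st()
print(ctrl.move_l(p,vel=.1,contact_N=8));st("down")
ctrl.command_gripper(0);st("grip")
L(n+[0,0,.08],2,0);st("lift")
L(tray(.014,0,.08),TY,0,.12);st("over")
crop("top","pics/t1.png",300,460,160,300,5)
crop("scene","pics/s1.png",170,370,220,390,4)
E
```

```text
t 2.4 tcp [ 0.6202 -0.0101  0.224 ] F [ 1.3 -0.5  0.5] w 1.002 gf 0.0
False
down t 4.1 tcp [ 0.6205 -0.0093  0.0745] F [-0.1  0.6  0.7] w 1.0 gf 0.0
grip t 5.3 tcp [ 0.6202 -0.0092  0.074 ] F [-0.4  0.7 -0.6] w 0.107 gf 30.0
lift t 6.2 tcp [ 0.6198 -0.0092  0.1534] F [-0.4  0.6 -1. ] w 0.111 gf 30.0
over t 8.2 tcp [ 0.6802 -0.2134  0.1511] F [-0.2  0.2 -1.4] w 0.11 gf 30.0
```

View pics/s1.png

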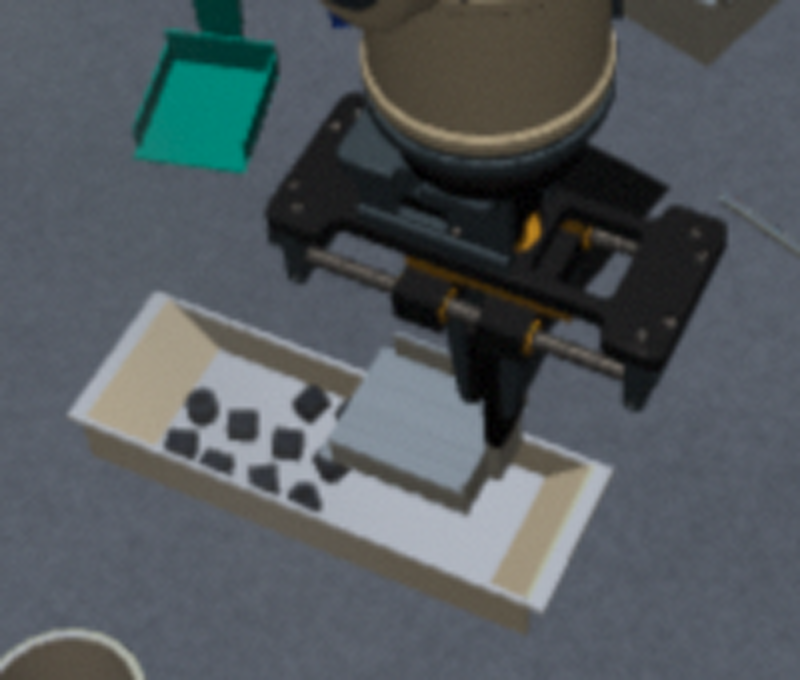

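The scoop is held level over the tray, with its pan at about (415,420) and the beads visible at (190–350, 390–500). I'll lower it and scoop.

Run:
```python
from h import *
L(tray(.014,0,.012),TY,0,.1)
r=L(tray(.014,0,.0),TY,0,.03,3);st(f"down {r}")
dz=ctrl.current_tool_pos()[2]-.071
z=max(dz,.002)
print("floor z",dz)
r=L(tray(-.093,0,z),TY,0,.07,15);st(f"push {r}")
n=TC-ctrl.current_tool_pos();print("nose tray x",((ctrl.current_tool_pos()-TC)@Ro.from_euler('z',TY,degrees=True).as_matrix())-[.084,0,.071])
crop("scene","pics/s2.png",170,370,220,390,4)
```

```text
down True t 9.5 tcp [ 0.6807 -0.2141  0.0736] F [ 1.4 -0.6  1.8] w 0.11 gf 30.0
floor z 0.0025608159972230066
push False t 11.1 tcp [ 0.5734 -0.2219  0.0735] F [-0.1 -0.2  2.7] w 0.108 gf 30.0
nose tray x [-0.0931  0.      0.0025]
```

View pics/s2.png

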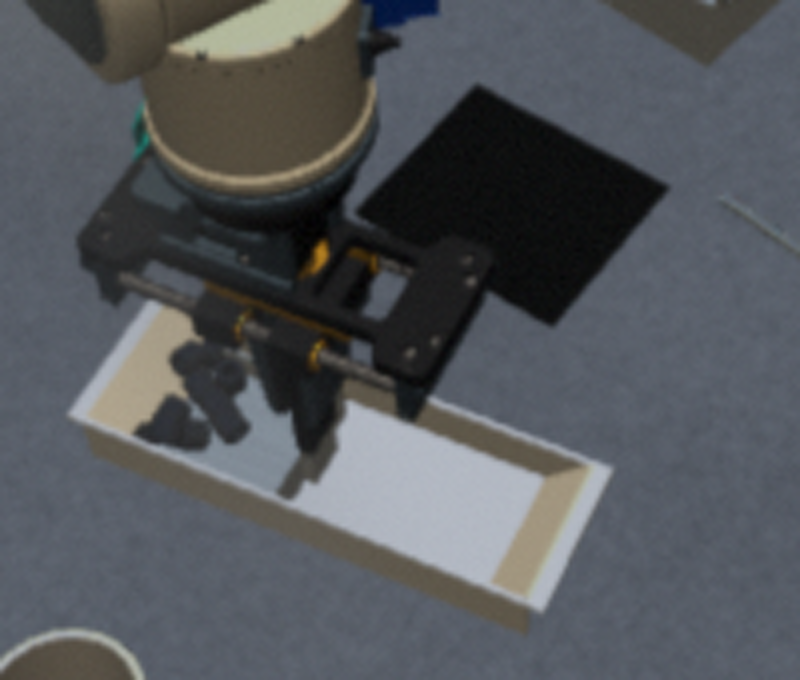

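The beads are bunched on the pan and ramp foot at crop (140–250, 340–450), and the force is low. Now I'll go up the ramp while tilting back.

Run:
```python
from h import *
print(L(tray(-.0965,0,.0025),TY,0,.05,20))
for th in range(3,25,3):
    h=.08*np.sin(np.radians(th))+.0005
    r=L(tray(-.0965-h/np.tan(np.radians(50)),0,.0025+h),TY,th,.06,25)
    if r: st(f"contact {th}")
st("ramp")
L(tray(-.118,0,.10),TY,25,.1);st("up")
L(tray(-.03,0,.16),TY,25,.15)
crop("scene","pics/s3.png",150,350,200,370,4)
```

```text
False
ramp t 13.4 tcp [ 0.5629 -0.2225  0.0657] F [-1.2  0.1  4.4] w 0.11 gf 30.0
up t 14.2 tcp [ 0.5703 -0.222   0.1283] F [-0.7  0.2 -2.5] w 0.11 gf 30.0
```

View pics/s3.png

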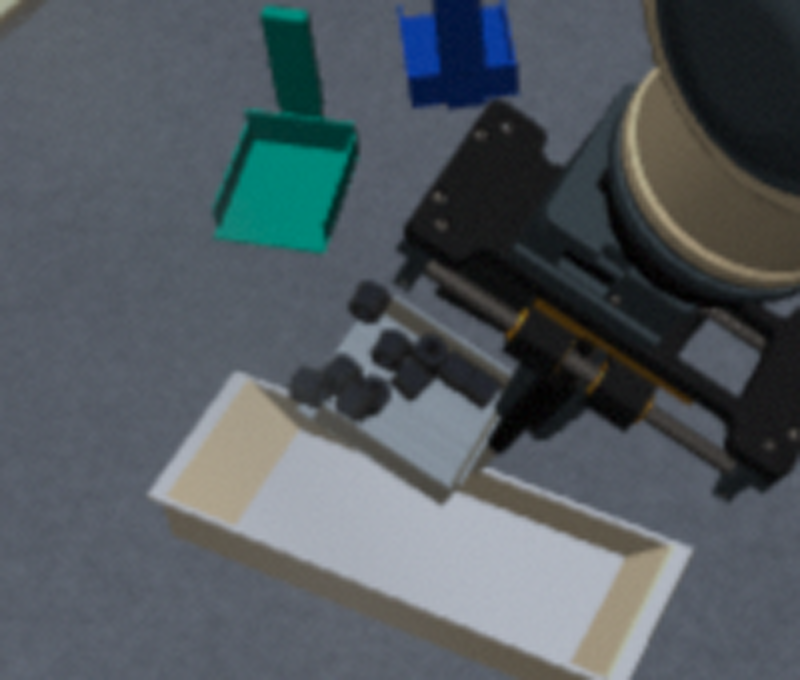

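About ten beads are on the pan. Two are perched at the nose corners, (370,300) and (308,385). While still over the tray I'll tilt further so they slide back.

Run:
```python
from h import *
for th in(35,42,48):
    try: L(tray(-.04,0,.13),TY,th,.06)
    except ctrl.MotionError as e: print(th,e)
ctrl.sleep(.3);st()
crop("scene","pics/s4.png",150,350,200,370,4)
crop("top","pics/t4.png",380,460,160,300,4)
```

```text
t 17.1 tcp [ 0.6515 -0.2163  0.1163] F [-1.3  0.5 -1.9] w 0.111 gf 30.0
```

View pics/s4.png

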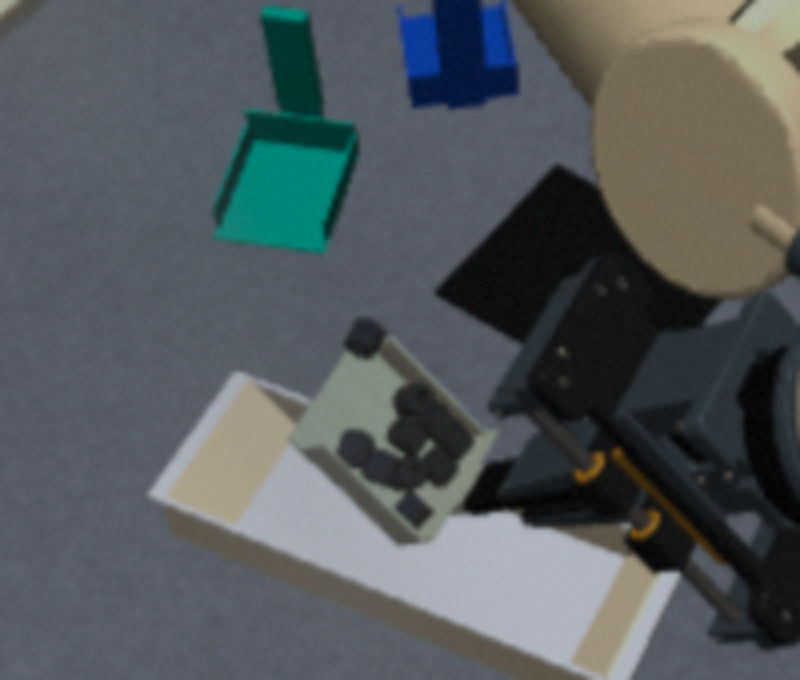

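One bead sits stuck on the far nose corner at (365,337). The other nine are against the back wall, and the tray looks empty. I'll carry this slowly, level in roll, to the case and pour with yaw −101.5°. The corner bead should drop inside too.

```bash
cat >> h.py <<'E'
CC=np.array([.5853,.2098,0]);CY=-11.5
def case(x,y,z): return CC+Ro.from_euler("z",CY,degrees=True).apply([x,y,z])
E
python3 - <<'E'
from h import *
way=[(tray(-.04,0,.19),TY,40)]
a=tray(-.04,0,.19)
b=case(-.008,-.02,.20)
for k in range(1,6):
    s=k/5; way.append((a*(1-s)+b*s,TY+(-101.5-TY)*s,40-10*s))
for n,y,p in way+[(case(-.008,.01,.07),-101.5,-40),(case(-.008,.01,.07),-101.5,-60),(case(-.008,.01,.07),-101.5,-70)]:
    q=ctrl.ik(*nose_pose(n,y,p)); print(np.round(n,3),round(y),p,None if q is None else np.round(q))
    if q is None: raise SystemExit
for n,y,p in way: L(n,y,p,.12)
st("there")
crop("scene","pics/s5.png",240,440,90,260,4)
E
```

```text
[ 0.543 -0.224  0.19 ] 4 40 [-17.  59.  29. -17. 129. -27.]
[ 0.549 -0.141  0.192] -17 38.0 [-19.  57.  30.  -2. 130.  -3.]
[ 0.555 -0.058  0.194] -38 36.0 [-22.  51.  42.  11. 121.  19.]
[0.561 0.025 0.196] -59 34.0 [-23.  43.  60.  20. 105.  37.]
[0.567 0.109 0.198] -80 32.0 [-22.  33.  78.  27.  88.  53.]
[0.573 0.192 0.2  ] -102 30.0 [-16.  23.  94.  32.  69.  72.]
[0.579 0.221 0.07 ] -102 -40 [ 30.  45.  63. -29. 100. 134.]
[0.579 0.221 0.07 ] -102 -60 [ 36.  58.  49. -42. 118. 133.]
[0.579 0.221 0.07 ] -102 -70 [ 38.  64.  42. -49. 126. 129.]
there t 21.4 tcp [0.5526 0.0852 0.2194] F [-0.3 -0.7 -2.6] w 0.108 gf 30.0
```

View pics/s5.png

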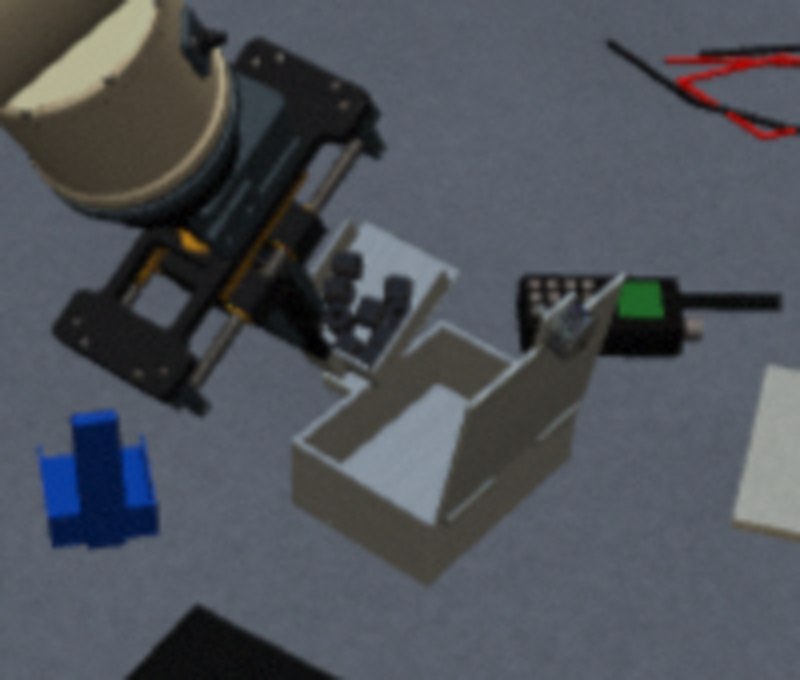

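The corner bead is no longer on the nose, so it either rolled in or dropped. I'll check after pouring.

Run:
```python
from h import *
Y=-101.5
L(case(-.008,.01,.12),Y,15,.12)
L(case(-.008,.01,.075),Y,0,.12)
L(case(-.008,.01,.065),Y,-20,.1)
L(case(-.008,.012,.060),Y,-40,.1)
L(case(-.008,.012,.065),Y,-58,.1)
L(case(-.008,.012,.075),Y,-68,.1)
ctrl.sleep(.4);st("poured")
L(case(-.008,.0,.11),Y,-68,.1)
L(case(-.008,-.01,.16),Y,-30,.15)
L(case(-.008,-.08,.20),Y,0,.15)
cv2.imwrite("pics/s6.png",ctrl.read_camera("scene")); cv2.imwrite("pics/t6.png",ctrl.read_camera("top"))
a=cv2.imread("pics/s6.png")[110:390,160:460];b=cv2.imread("pics/t6.png")[170:310,190:460]
cv2.imwrite("pics/c6.png",np.vstack([cv2.resize(a,(540,504))[:,:540],np.zeros((1,540,3),np.uint8)]))
cv2.imwrite("pics/c6b.png",cv2.resize(b,None,fx=2.9,fy=2.9,interpolation=cv2.INTER_CUBIC))
st()
```

```text
poured t 24.9 tcp [0.5869 0.2565 0.1802] F [-0.1  0.3 -1.8] w 0.111 gf 30.0
 t 27.3 tcp [0.5449 0.0521 0.2703] F [ 0.2  0.1 -0.1] w 0.108 gf 30.0
```

View pics/c6.png

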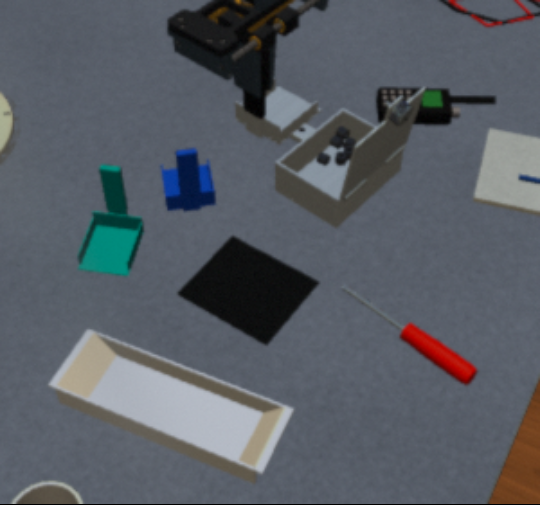

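The beads are in the case around (340,145), and the tray and table look clear. I'll set the scoop back on the mat, move aside, and count dark blobs numerically.

Run:
```python
from h import *
n=np.array([.5716-.045,-.0205,.0])
L(np.array([.56,.02,.2]),-50,0,.15)
L(n+[0,0,.15],0,0,.15)
L(n+[0,0,.02],0,0,.15)
r=L(n+[0,0,-.003],0,0,.03,3);st(f"down {r}")
print("pan z",ctrl.current_tool_pos()[2]-.071)
ctrl.command_gripper(.45);st("rel")
p=ctrl.current_tool_pos();ctrl.move_l(p+[0,0,.12],vel=.2)
ctrl.movej([60]+list(ctrl.current_q()[1:]))
im=ctrl.read_camera("top");cv2.imwrite("pics/t7.png",im);sc=ctrl.read_camera("scene");cv2.imwrite("pics/s7.png",sc)
im=cv2.GaussianBlur(im,(1,1),0);v=im.max(2)
o=cv2.imread("pics/top0.png").max(2)
for nm,roi in(("tray",(396,447,176,289)),("case",(205,280,185,270))):
    u0,u1,v0,v1=roi;m=np.zeros(v.shape,np.uint8);m[v0:v1,u0:u1]=(v<100)[v0:v1,u0:u1]
    k,l,s,c=cv2.connectedComponentsWithStats(m)
    print(nm,[(int(s[i,4]),c[i].round().tolist()) for i in range(1,k) if s[i,4]>5])
m=((v<75)*255).astype(np.uint8);k,l,s,c=cv2.connectedComponentsWithStats(m)
print([(int(s[i,4]),c[i].round().tolist()) for i in range(1,k) if 8<s[i,4]<80])
a=im[175:280,195:380];cv2.imwrite("pics/c7.png",cv2.resize(a,None,fx=4.3,fy=4.3,interpolation=cv2.INTER_CUBIC))
st()
```

```text
down True t 31.0 tcp [ 0.6106 -0.0205  0.073 ] F [ 0.7 -0.5  0.6] w 0.107 gf 30.0
pan z 0.0019882245673058796
rel t 31.6 tcp [ 0.6103 -0.0204  0.0731] F [-0.2  0.8 -0.5] w 0.448 gf 0.0
tray [(135, [402.0, 235.0]), (7, [432.0, 193.0]), (25, [434.0, 210.0]), (44, [438.0, 246.0])]
case [(848, [241.0, 201.0]), (490, [217.0, 231.0]), (37, [207.0, 226.0]), (123, [272.0, 239.0]), (29, [229.0, 228.0]), (30, [236.0, 247.0])]
[(62, [616.0, 182.0]), (74, [30.0, 188.0]), (12, [242.0, 188.0]), (52, [272.0, 239.0]), (20, [228.0, 237.0]), (23, [236.0, 247.0]), (22, [305.0, 295.0]), (12, [333.0, 321.0])]
 t 34.9 tcp [0.2526 0.5553 0.1922] F [-0.6  0.2  0.1] w 0.449 gf 0.0
```

View pics/c7.png

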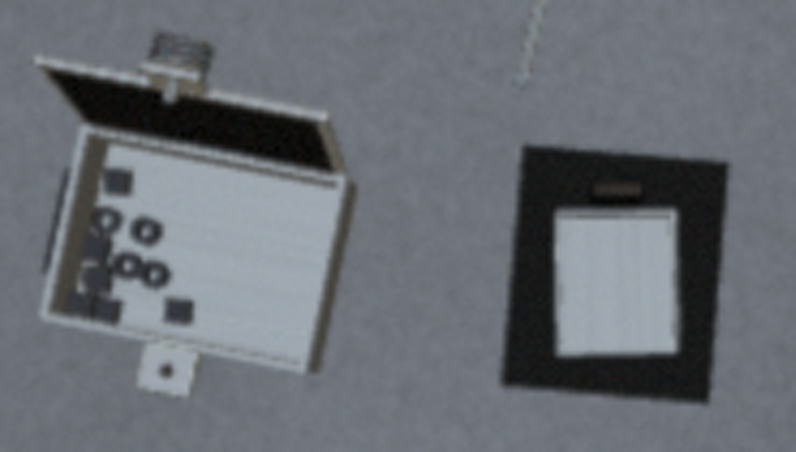

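I count ten beads in the case, at about (78–180, 182–310) in this crop. The scoop stands flat on the mat at (617,280). Now the lid: I'll push it from behind with the closed fingers at case y = −45, beside the tab.

Run:
```python
from h import *
def tdir(yaw):  # tool down, y_tool along case y, x_tool along case x
    return tool(CY+yaw,0,1,"y")
R=tdir(0);rho=.088;w=.016
P=lambda x,z:case(x,-.045,z)
pts=[P(.125,.30),P(.125,.1435),P(.075,.1435)]
for ph in range(82,-1,-8):
    f=np.radians(max(ph,0));c,s=np.cos(f),np.sin(f)
    pts.append(P(.055-rho*c+.004*s+w,.0555+rho*s+.004*c))
f=0;pts.append(P(.055-rho+w,.0595))
for p in pts:
    if ctrl.ik(p,R) is None: print("no ik",p)
ctrl.command_gripper(0)
p=ctrl.current_tool_pos();ctrl.move_l([p[0],p[1],.33],vel=.2)
ctrl.goto(pts[0]+[0,0,.03],R);st()
ctrl.move_l(pts[1],vel=.15);st("behind")
for p in pts[2:-1]:
    ctrl.move_l(p,vel=.08)
    print(np.round(ctrl.current_contact_force(),1),end=" ")
print(ctrl.move_l(pts[-1]-[0,0,.006],vel=.03,contact_N=12));st("shut")
p=ctrl.current_tool_pos();ctrl.move_l(p+[0,0,.15],vel=.2)
ctrl.goto(case(-.18,-.1,.25),R)
im=crop("top","pics/t8.png",195,380,175,280,4)
sc=crop("scene","pics/s8.png",290,420,140,250,5)
st()
```

```text
t 38.6 tcp [0.6985 0.1416 0.33  ] F [-0.1 -0.1  0.2] w 0.002 gf 0.0
behind t 40.0 tcp [0.6993 0.1409 0.1445] F [1.5 0.2 0.2] w 0.006 gf 0.0
[ 0.  -0.  -0.2] [ 0.6 -0.1 -0.4] [ 0.4  0.1 -0.1] [-0.2 -0.1 -0.2] [ 0.3  0.1 -0.9] [ 0.4 -0.4  1.2] [0.9 1.  0.3] [ 0.6  0.8 -0.2] [0.8 0.1 0.5] [-0.8  0.4  0.3] [-0.1 -0.5 -0.3] [-0.3 -0.1 -0.2] True
shut t 44.4 tcp [0.5605 0.1692 0.0596] F [-2.9 -0.3 12.1] w 0.007 gf 6.1
 t 46.1 tcp [0.3898 0.1478 0.2496] F [-0.4  0.7 -0.8] w 0.006 gf 0.0
```

View pics/s8.png

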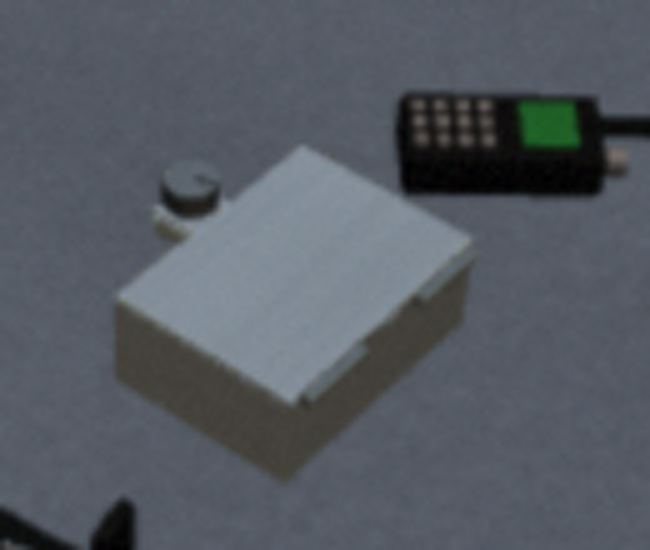

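The lid is shut, with the thumbscrew head's top at crop (193,180), which is scene pixel (328.7,176). I'll locate its axis from both views, then move over it at j6 ≈ −168° and grip.

Run:
```python
from h import *
from scipy.optimize import least_squares
t=ctrl.read_camera("top");v=t.max(2)
u,w=proj("top",case(-.068,0,.077));print("exp top",u,w,"exp scene",proj("scene",case(-.068,0,.077)))
u,w=int(round(u)),int(round(w));print(v[w-10:w+11,u-10:u+11])
s=ctrl.read_camera("scene").max(2);u,w=proj("scene",case(-.068,0,.077));u,w=int(round(u)),int(round(w));print(u,w);print(s[w-10:w+13,u-12:u+13])
print(plane("scene",328.7,176,.077),case(-.068,0,.077))
```

```text
exp top 232.97043415189052 261.07229609548915 exp scene [326.2491 176.6513]
[[171 170 168 170 167 169 167 165 166 167 168 169 168 169 172 169 171 170
  170 168 168]
 [158 162 164 169 169 170 168 168 170 168 167 166 167 165 166 167 167 168
  169 168 170]
 [122 127 138 157 155 164 166 167 164 167 167 167 167 166 166 167 166 166
  165 166 168]
 [117 116 117 120 113 143 149 149 146 151 154 153 155 165 169 171 168 166
  167 167 168]
 [114 113 114 116 117 137 137 124 110 107 111 103 113 140 163 169 170 167
  169 168 168]
 [112 113 115 115 114 123 127 111 106 121 125 120  96  87 135 160 165 158
  157 155 161]
 [116 116 116 113 122 128 128 104  97 123 129 130 123  90  85 140 163 152
  111 104 123]
 [119 116 116 116 127 128 128 108  93 121 130 131 129 119  77 100 152 130
   96 107 114]
 [115 114 113 124 128 130 128 116  93 121 130 130 129 125  82  83 145 108
   96 109 115]
 [114 115 113 124 129 127 129 127 110 123 127 128 129 125  96  85 141 100
   96 111 114]
 [118 116 120 126 129 127 130 128 126 127 128 128 129 125  92  78 132  97
  105 113 111]
 [118 119 118 123 129 128 127 127 127 127 127
[... 2615 characters left out ...]
48 154 150 152 152 151]
 [ 98  99  96  96  96  97  97  92  90 104 109 121 130 133 134 135 139 147
  150 151 151 151 154 153 152]
 [100  98  98  99  98  98  92  76  77  86  99 116 124 144 147 143 155 152
  152 154 150 152 149 151 149]
 [ 99  99 100  99 101  99  92  73  71  72  81  92 108 120 133 152 155 152
  153 151 153 152 149 150 150]
 [ 97  95  98  99  98  96  98  90  74  70  72  73  94 116 144 156 151 149
  152 154 151 151 151 152 153]
 [ 98  99  97  96  98  99 100  98  94  86  80  85 111 140 152 153 152 154
  152 150 150 151 151 153 152]
 [100 101 101  97  97  97  98  99  99  96 109 137 144 150 151 153 153 151
  153 150 150 153 153 153 152]]
[0.5229 0.2285 0.077 ] [0.5187 0.2234 0.077 ]
```

Run:
```python
from h import *
a=plane("top",231.2,260.5,.077);b=plane("scene",328.3,175.4,.077);print(a,b)
c=(a+b)/2;c[2]=0
R=tdir=tool(CY,0,1,"y")
q=ctrl.ik(c+[0,0,.16],R);print(np.round(q,1))
ctrl.command_gripper(.55)
ctrl.goto(c+[0,0,.16],R)
q=np.array(ctrl.current_q());q[5]=-170;ctrl.movej(list(q))
ctrl.move_l(c+[0,0,.16],vel=.05);st("above");print(ctrl.current_eef_rot(),"j6",ctrl.current_q()[5])
r=ctrl.move_l(c+[0,0,.0645],vel=.06,contact_N=5);st(f"down {r}")
print("T0",ctrl.current_wrist_torque())
ctrl.command_gripper(0);st("grip");print("T1",ctrl.current_wrist_torque())
```

```text
[0.5201 0.2275 0.077 ] [0.521 0.23  0.077]
[ 17.7  27.1  89.   -0.   63.9 119.2]
above t 52.4 tcp [0.5206 0.2288 0.1599] F [-0.2 -0.3 -0.1] w 0.553 gf 0.0
[[ 0.1338 -0.991  -0.0007]
 [-0.991  -0.1338 -0.0003]
 [ 0.0002  0.0007 -1.    ]] j6 -169.9766690757059
down False t 54.2 tcp [0.5207 0.2288 0.0648] F [-0.1 -0.1 -0.6] w 0.548 gf 0.0
T0 [ 0.1751 -0.0395 -0.0407]
grip t 54.7 tcp [0.5206 0.2288 0.0646] F [0.8 0.5 1.5] w 0.295 gf 30.0
T1 [ 0.1153 -0.0698 -0.0232]
```

Run:
```python
from h import *
q=np.array(ctrl.current_q())
def T(n=6):
    r=[]
    for _ in range(n): r.append(ctrl.current_wrist_torque()[2]); ctrl.sleep(.02)
    return np.mean(r)
t0=T();print("base",round(t0,3));log=[]
j0=q[5]
while q[5]<172:
    q[5]+=10 if q[5]-j0<119 else 3
    ctrl.movej(list(q));d=T()-t0;log.append((round(q[5]-j0),round(float(d),3)))
    f=np.linalg.norm(ctrl.current_contact_force())
    if abs(d)>.2 or f>25: print("stop",d,f);break
print(log);st("end")
```

```text
base -0.011
stop 0.21906231639388243 13.8923334569269
[(10, 0.011), (20, 0.011), (30, 0.002), (40, 0.045), (50, 0.028), (60, 0.013), (70, 0.028), (80, 0.023), (90, 0.041), (100, 0.024), (110, 0.031), (120, 0.045), (123, 0.066), (126, 0.039), (129, 0.057), (132, 0.037), (135, 0.06), (138, 0.033), (141, 0.048), (144, 0.033), (147, 0.036), (150, 0.027), (153, 0.031), (156, 0.036), (159, 0.056), (162, 0.026), (165, -0.003), (168, 0.049), (171, 0.036), (174, 0.039), (177, 0.015), (180, 0.024), (183, 0.021), (186, 0.025), (189, 0.084), (192, 0.152), (195, 0.219)]
end t 68.2 tcp [0.5206 0.2275 0.0646] F [  4.8 -13.    1.4] w 0.297 gf 30.0
```

Torque rose at 1.27 N m/rad over the last steps, which matches the coupling, so the screw is seated at about 0.16 rad of strain. I'll release, retreat and check everything.

Run:
```python
from h import *
ctrl.command_gripper(.55);st("rel")
p=ctrl.current_tool_pos();ctrl.move_l([p[0],p[1],.25],vel=.15)
q=np.array(ctrl.current_q());q[0]=75;q[5]=0;ctrl.movej(list(q));ctrl.sleep(.3)
t=ctrl.read_camera("top");s=ctrl.read_camera("scene");st("clear")
cv2.imwrite("pics/t9.png",t)
a=cv2.resize(t[105:300,130:540],None,fx=1.85,fy=1.85,interpolation=cv2.INTER_CUBIC)
cv2.imwrite("pics/c9.png",a)
o=cv2.imread("pics/top0.png");d=(cv2.absdiff(t,o).max(2)>40).astype(np.uint8)
for nm,(u0,u1,v0,v1) in dict(mug=(480,535,200,255),radio=(135,192,175,248),driver=(312,345,112,196),blue=(270,314,285,328),turq=(328,375,295,338)).items(): print(nm,d[v0:v1,u0:u1].sum())
```

```text
rel t 68.8 tcp [0.5205 0.2289 0.0645] F [ 0.8  0.2 -0.7] w 0.55 gf 0.0
clear t 72.5 tcp [0.0889 0.5611 0.2492] F [-0.2 -0.7  0.5] w 0.549 gf 0.0
mug 0
radio 0
driver 0
blue 0
turq 0
```

View pics/c9.png

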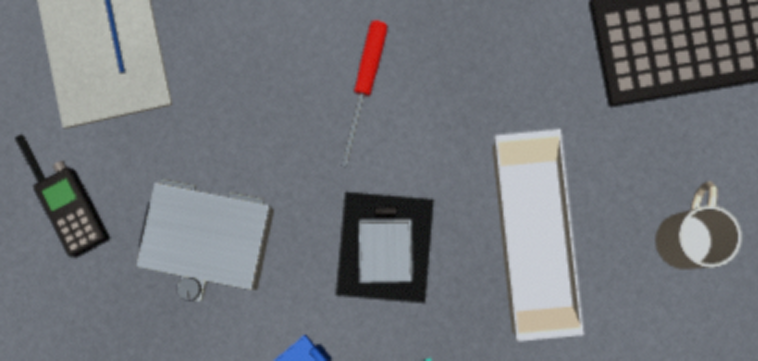

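The final picture shows the lid shut at (204,235), the screw at (189,288), the scoop flat on the mat at (385,250) and the tray empty. The mug, radio and screwdriver haven't moved, so I'm handing in.

```bash
python3 -c "
from bench import ctrl
print(ctrl.sign_off())"
```

```text
the job is handed in; nothing more can be done
None
```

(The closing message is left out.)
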